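# Seat a field probe in its check fixture and start the reference source

### The arm

A 6-joint arm with a two-finger parallel gripper is mounted at the origin on the work surface. World frame = base frame: x ahead of the robot, y to its left, z up, the work surface at z = 0. Lengths are in m, angles in rad, forces in N, time in s.
With the tool pointing down it reaches from about 0.35 to 0.8 m from the base axis. Payload 7.3 kg.
Tool frame: the origin (TCP) lies at the centre of the arm's flange, where the gripper is bolted on; the fingertips stand 173 mm ahead of it and the grasp point (between the pads) lies 155 mm ahead of it (arm.grip_point_offset is the distance from the TCP to the grasp point, in m); z points along the fingers, y is the direction in which the jaws open and shut (so a half turn about z gives the same grasp; the last joint's range is limited). The gripper opens to 85 mm and grips with 20 to 120 N. Pads are 22 mm wide; open, the fingers measure 114 mm over their backs; the gripper's body (76 mm by 85 mm) begins 54 mm behind the grasp point. The pads swing forward as they close: fully open they stand 13 mm farther back than shut.
Start: joints at [-1.373, 0.342, 1.524, -0, 1.275, -0.146], TCP at [0.177, -0.494, 0.405] pointing down, gripper open.
Joint ranges: [-2.53, 2.53], [-0.77, 2.02], [0.04, 2.7], [-1, 4.14], [0.28, 2.66], [-3.11, 3.11]. Speed limits (rad/s): [2.57, 2.57, 3.14, 3.14, 3.14, 3.14].

### API

Orientations are given as [roll, pitch, yaw] about the fixed x, y, z axes, in that order (R = Rz(yaw) Ry(pitch) Rx(roll)).
In Python, from plant import arm gives the robot as it stands.
- The arm moves only by the tool step_arm, never from a script. Its argument "targets" is a list of rows, each an object of numbers: "jaw": the opening, from 0 (shut) to 1 (fully open); "tx", "ty", "tz": the shift along the tool's x, y, z in mm; "yaw": the turn about the tool's z in degrees. In form: [{"jaw": .., "tx": .., "ty": .., "tz": .., "yaw": ..}, ...]. A call has 1 to 10 rows; each row is the pose to reach, as a shift and turn from the pose measured when the call began, along the tool's axes at that moment; what a row does not reach only later rows make up. A row lasts 1/12 s, in which the tool goes at most 41.7 mm and 7.16 degrees, less where a joint would pass 70% of its speed; a pose out of reach is approached as far as the arm can. A call with a gripper value outside its range is refused whole. The fingers move at their own pace and stop on an object; the grip force is fixed at half the most. Time passes only in rows, so rows that repeat a pose let the fingers close. It gives the time, the measured TCP pose, the force and the opening at its end, in the units of the state.
- arm.get_obs(): the state, without advancing time (a new reading comes with each control period).
- arm.grab_frame(name): name is "side" or "top" or "wrist"; returns a dict with "img" (480x640x3 uint8, blue, green, red), "intrinsics" (3x3 intrinsics, pixels), "pose" (4x4, takes a point from camera to world coordinates). Camera axes: x right, y down, z forward; pixel columns grow to the right and rows downward; lengths in m; the calibration is good to about 2 mm. The wrist camera is an equidistant fisheye: a pixel r from the principal point sees the ray r / f radians off the axis. A picture is of the moment at which its call begins. There is no depth.
- arm.finish_job(): hands the job in, once; it reports no verdict.
The state is a dict: "t": time; "q": joint angles; "joint_vel": joint speeds; "joint_efforts": joint torques, N m; "position": TCP position; "orientation": TCP orientation; "wrist_force": force on the tool from outside, world axes, zero at the start; "wrist_torque": the same for the moment, N m; "gripper_width": finger opening in m.
Only numpy, scipy, OpenCV 4.12 (cv2) and the standard library are available. Lean on these libraries where they do the work, as an engineer would, in place of code of your own. Each camera call takes 0.05 s, during which the arm holds its last target. There are 200 camera calls.

### The job

Pick the field probe from its wooden rest and lay it in the two V-blocks of the check fixture with its flat black cap towards the back stop, then push it home so that it rests on both V flanks and its cap is up against the stop. Then reach through the guard opening in the top of the reference source and turn the sunk knob clockwise as far as it goes. Set the probe down without dropping it, and leave the other things on the bench where they are.

Things in the scene. Friction and masses are not known exactly. Their poses are not given: they have to be found in the camera images.
- probe: the field probe as a whole: a loose rigid round barrel, 155 mm long, about 0.08 to 0.17 kg, origin as probe_center. At the start it lies level along the rest, its axis 46 mm above the table. Behind the barrel is a brass connector stub, 16 mm in diameter, ending 80 mm behind the origin
- probe_center (a point): point on the probe's axis, at the middle for grasping. Its x axis runs along the probe to the cap. Barrel 32 mm in diameter from 62 mm behind this point to 75 mm ahead of it; the last 20 mm ahead is the black cap with a flat end. The probe may roll about its axis, so only the x axis is of use
- probe_front (a point): centre of the probe's flat cap end, 75 mm ahead of probe_center
- rest: fixed wooden rest under the probe at the start, base 130 x 70 x 12 mm, origin under its centre, x axis along the probe within a degree or so; two notched supports 14 mm thick (their tops 39 mm above the table) stand 50 mm ahead and 50 mm behind the centre, the space between them is free for fingers
- fixture: check fixture, fixed to the table: aluminium base 178 x 100 x 12 mm, origin under its middle, z up, x axis along the V-blocks towards the back stop. It carries two 90 degree V-blocks open upwards, each 16 mm long and 64 mm wide, and the stop. The probe slides along the Vs under a push of 1 to 4 N
- v_home (a point): where probe_center is when the probe is fully home, 62 mm above the table; axes as the fixture's. Measured from here along x the V-blocks span -60 to -44 mm and +40 to +56 mm; between them there is free room for fingers down to the base (12 mm above the table). The V flanks reach up to about 1 mm below the height of this point, where the V is 44 mm wide
- stop_face (a point): the point of the back stop's flat face that the middle of the cap touches, 75 mm ahead of v_home; the stop is a steel plate 50 mm wide, 12 mm thick, top 76 mm above the table; axes as the fixture's, x into the stop
- flank_left: the left (+y of the fixture) flanks of both V-blocks; its origin and axes are the fixture's
- flank_right: the right (-y of the fixture) flanks of both V-blocks; its origin and axes are the fixture's
- back_stop: the back stop plate; its origin and axes are the fixture's
- source: reference source, fixed to the table: grey box 150 (x) x 140 (y) x 85 mm high, origin under its middle, z up. In the middle of its top is a square guard opening 84 x 84 mm, sides along x and y; its well goes down to 25 mm above the table. A brass socket sticks 14 mm out of its -x side
- knob_grip (a point): on the knob's vertical axis in the middle of the opening, 56 mm above the table, a good height to grip the knob; axes are the source's and do not turn with it. The knob is a black bar 40 mm long, 12 mm wide, its top 65 mm above the table (20 mm below the guard's top), on a disc of 19 mm radius whose top is 30 mm above the table
- source_knob (a joint): angle of the sunk knob, rad: 0 to 1.3 (end stop), growing clockwise seen from above; starts between 0 and 0.3, stays where it is left, light friction (0.05 N m). At 0 the bar lies along the source's x axis; at angle q it has turned by q clockwise. A white line on the bar's top points to a white mark on the well floor at the end stop
- tape: bystander to be left alone: yellow tape roll lying flat, 90 mm across, 24 mm high; origin under its centre
- attenuator: bystander to be left alone: dark upright steel cylinder 44 mm across, 66 mm high; origin under its centre
- screwdriver: bystander to be left alone: screwdriver lying down, 160 mm long; origin under its centre
- mouse: bystander to be left alone: black computer mouse 100 x 60 x 32 mm; origin under its centre
- mug: bystander to be left alone: white mug 76 mm across, 90 mm high; origin under its centre
- adapter: bystander to be left alone: flat black box 90 x 50 x 30 mm; origin under its centre
- terminator: bystander to be left alone: small upright brass piece 32 mm across, 45 mm high; origin under its centre
Mind the look-alikes: they are no part of the job. Leave any green or red look-alike of the fixture alone.

How it is judged:
By the outcome, as a careful person would: the job done as asked, in the order asked, and still so for the second after the job is handed in, with the robot touching nothing.
It also fails if it takes over 72 s, if anything falls off the work surface, if the arm or the gripper's body presses on something with over 40 N, if the wrist force passes 120 N, or if a joint passes its speed limit or range.

## Working session

There is one attempt and no reset: what is moved stays moved. The work goes in short steps, Python scripts to look and compute and a tool call to move; the robot and the scene stay as the last step left them, time stands still between calls to the robot, and variables do not carry over. Pictures are saved under pics/ and viewed, about 8 in all and at most 12, crops included, and the job is handed in when it is done.

Besides the shell and the picture viewer there is one more tool, called after ">>>" as name(argument=value, ...), one argument or row to a line, values as JSON. step_arm: Moves the arm, as the interface text tells. Its arguments: {"type":"object","properties":{"targets":{"type":"array","items":{"type":"object","properties":{"jaw":{"type":"number"},"tx":{"type":"number"},"ty":{"type":"number"},"tz":{"type":"number"},"yaw":{"type":"number"}}}}},"required":["targets"]}

```bash
mkdir -p pics; ls; cat > h.py <<'E'
import numpy as np,cv2
from plant import arm
def snap(n,f):
    d=arm.grab_frame(n); cv2.imwrite('pics/'+f+'.png',d['img']); np.savez('pics/'+f+'.npz',K=d['intrinsics'],T=d['pose']); return d
def load(f):
    z=np.load('pics/'+f+'.npz'); return cv2.imread('pics/'+f+'.png'),z['K'],z['T']
def ray(K,T,u,v,fish=False):
    a=(u-K[0,2])/K[0,0]; b=(v-K[1,2])/K[1,1]
    if fish:
        r=np.hypot(a,b)+1e-12; d=np.array([np.sin(r)*a/r,np.sin(r)*b/r,np.cos(r)])
    else: d=np.array([a,b,1.])
    return T[:3,3],T[:3,:3]@d
def onz(K,T,u,v,z,fish=False):
    o,d=ray(K,T,u,v,fish); return o+d*(z-o[2])/d[2]
def proj(K,T,p,fish=False):
    c=T[:3,:3].T@(np.array(p)-T[:3,3])
    if fish:
        r=np.hypot(c[0],c[1])+1e-12; th=np.arctan2(r,c[2]); x=c[:2]/r*th
    else: x=c[:2]/c[2]
    return K[0,0]*x[0]+K[0,2],K[1,1]*x[1]+K[1,2]
E
python3 - <<'E'
from h import *
print(arm.get_obs())
for n in('top','side','wrist'):
    d=snap(n,n+'0'); print(n,d['intrinsics'],d['pose'])
E
```

```text
pics
{'t': 0.0, 'q': array([-1.37303083e+00,  3.42695899e-01,  1.52505391e+00,  2.86969783e-05,
        1.27540921e+00, -1.45978503e-01]), 'joint_vel': array([-0.00086492,  0.00021667,  0.00058804,  0.00179861, -0.00012882,
       -0.00039581]), 'joint_efforts': array([ 1.21556674e-03, -4.33676541e+01, -2.46013749e+01, -1.11617687e-04,
        7.81639101e-03, -8.21183505e-06]), 'position': array([ 0.17693765, -0.49412409,  0.4040268 ]), 'orientation': array([-3.14004694e+00, -2.54993470e-04,  3.43735428e-01]), 'wrist_force': array([ 0.71304798, -0.57315072,  0.46347585]), 'wrist_torque': array([-0.01793867, -0.03721897, -0.0310351 ]), 'gripper_width': 0.08553467086629729}
top [[536.44672551   0.         322.35745383]
 [  0.         536.44672551 244.28409166]
 [  0.           0.           1.        ]] [[-0.01311161 -0.99460134  0.10293814  0.34784287]
 [-0.99986515  0.01202335 -0.01118541  0.00655602]
 [ 0.00988737 -0.10307091 -0.99462487  1.27090778]
 [ 0.          0.          0.          1.        ]]
side [[581.84608819   0.         322.92789361]
 [  0.         581.84608819 242.43562117]
 [  0.           0.           1.        ]] [[-0.84859657 -0.34006453  0.40526531 -0.1020429 ]
 [-0.52870151  0.51770501 -0.67264867  0.93599132]
 [ 0.01893607 -0.78507174 -0.61911533  0.93084741]
 [ 0.          0.          0.          1.        ]]
wrist [[371.64829954   0.         320.66104236]
 [  0.         371.64829954 241.73843784]
 [  0.           0.           1.        ]] [[ 0.33705343 -0.90977695 -0.24228266  0.23836431]
 [-0.94148341 -0.32624556 -0.08469251 -0.47221258]
 [-0.00199235  0.256651   -0.96650209  0.37332387]
 [ 0.          0.          0.          1.        ]]
```

View pics/top0.png

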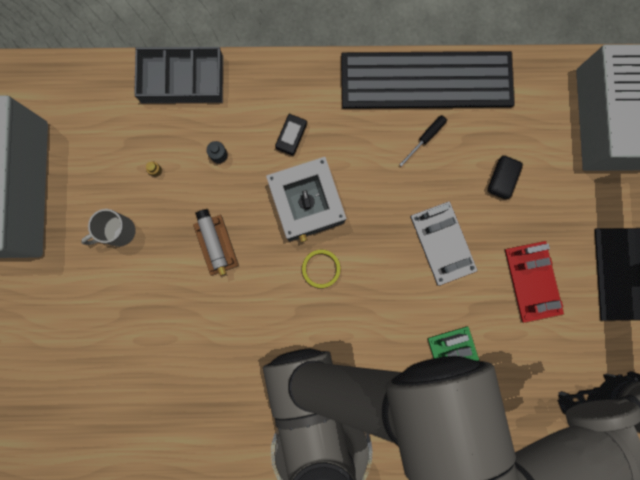

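View pics/side0.png

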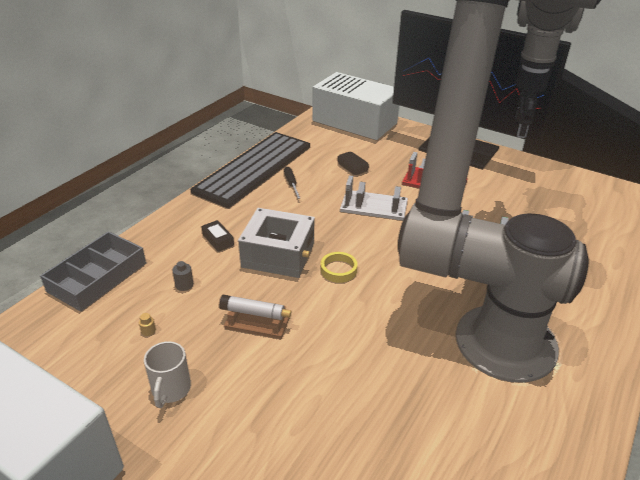

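Top view: the probe is at (213,242), cap up at (204,214). The source is at (306,200) and the knob at (307,199). There are three fixture-like things: bare aluminium at (444,243), red at (535,281) and green at (455,343). The aluminium one fits the description, and its stop is at the top, (433,213). I'll measure from this view and confirm in one crop.

```bash
python3 - <<'E'
from h import *
im,K,T=load('top0')
hsv=cv2.cvtColor(im,cv2.COLOR_BGR2HSV)
grey=((hsv[...,1]<45)&(hsv[...,2]>75)).astype(np.uint8)
def rect(x0,y0,x1,y1,z,m=grey):
    s=np.zeros_like(m); s[y0:y1,x0:x1]=m[y0:y1,x0:x1]
    c=max(cv2.findContours(s,cv2.RETR_EXTERNAL,cv2.CHAIN_APPROX_NONE)[0],key=cv2.contourArea)
    b=cv2.boxPoints(cv2.minAreaRect(c)); P=np.array([onz(K,T,*p,z)[:2] for p in b])
    print('ctr',P.mean(0).round(4),'sides',np.linalg.norm(P[1]-P[0]).round(4),np.linalg.norm(P[2]-P[1]).round(4),'yaws',[np.degrees(np.arctan2(*(P[(i+1)%4]-P[i])[::-1])).round(1) for i in (0,1)]);return b
B=[rect(400,190,490,295,.012),rect(255,145,355,250,.085),rect(190,205,235,275,.046)]
for p in [(204,214),(222,271)]: print(onz(K,T,*p,.046))
c=cv2.resize(im[130:310,180:500],None,fx=2.5,fy=2.5,interpolation=cv2.INTER_CUBIC)
for b in B: cv2.polylines(c,[np.int32((b-[180,130])*2.5)],True,(0,255,0),1)
cv2.imwrite('pics/crop0.png',c)
E
```

```text
ctr [ 0.4783 -0.294 ] sides 0.1019 0.1787 yaws [np.float64(-69.1), np.float64(-160.6)]
ctr [0.5771 0.0293] sides 0.1421 0.1527 yaws [np.float64(-71.8), np.float64(-162.7)]
ctr [0.4839 0.2462] sides 0.0318 0.1216 yaws [np.float64(-71.0), np.float64(-160.6)]
[0.54805701 0.26456651 0.046     ]
[0.4161543  0.22236398 0.046     ]
```

View pics/crop0.png

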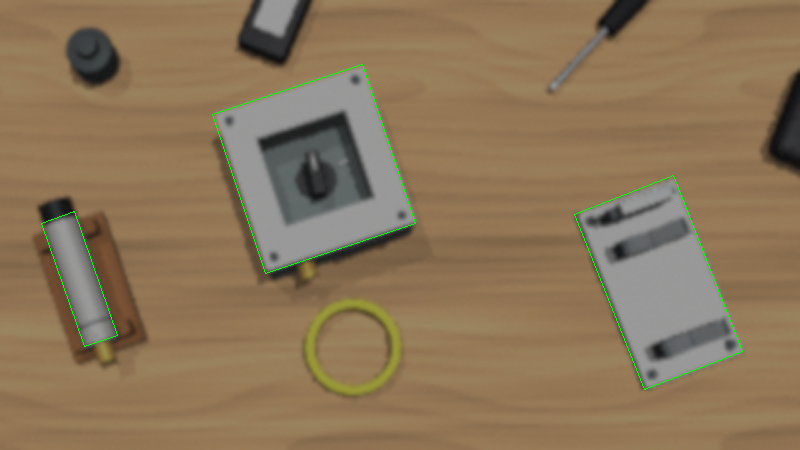

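The crop confirms the aluminium fixture (stop at the upper end), the probe with its cap up, and the knob bar nearly along the source's x. I'll move over the fixture for a close look.

>>> step_arm(
  targets=[
    {"tx": 320,"ty": -90,"tz": 0},
    {"tx": 320,"ty": -90,"tz": 0},
    {"tx": 320,"ty": -90,"tz": 0},
    {"tx": 320,"ty": -90,"tz": 0},
    {"tx": 320,"ty": -90,"tz": 0},
    {"tx": 320,"ty": -90,"tz": 0},
    {"tx": 320,"ty": -90,"tz": 0},
    {"tx": 320,"ty": -90,"tz": 0},
    {"tx": 320,"ty": -90,"tz": 0},
    {"tx": 320,"ty": -90,"tz": 0},
  ],
)

```text
$.targets[0]: bad value
```

```bash
python3 - <<'E'
from h import *
d=snap('wrist','w1'); o=arm.get_obs(); print(o['t'],o['position'],o['orientation'])
cv2.imwrite('pics/w1v.png',cv2.resize(d['img'],(800,600)))
E
```

```text
0.2 [ 0.17694887 -0.49421883  0.40428518] [-3.14067613e+00 -1.35581854e-04  3.43728320e-01]
```

View pics/w1.png

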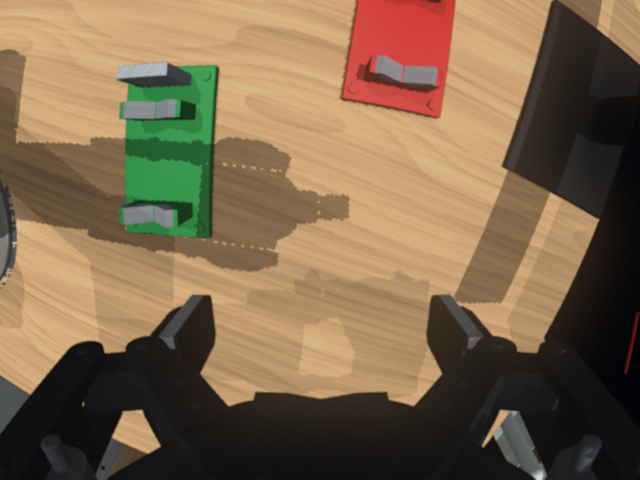

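The move was refused because every field is needed. This view shows only the green and red look-alikes.

>>> step_arm(
  targets=[
    {"jaw": 1,"tx": 280,"ty": -87,"tz": 0,"yaw": 0},
    {"jaw": 1,"tx": 280,"ty": -87,"tz": 0,"yaw": 0},
    {"jaw": 1,"tx": 280,"ty": -87,"tz": 0,"yaw": 0},
    {"jaw": 1,"tx": 280,"ty": -87,"tz": 0,"yaw": 0},
    {"jaw": 1,"tx": 280,"ty": -87,"tz": 0,"yaw": 0},
    {"jaw": 1,"tx": 280,"ty": -87,"tz": 0,"yaw": 0},
    {"jaw": 1,"tx": 280,"ty": -87,"tz": 0,"yaw": 0},
    {"jaw": 1,"tx": 280,"ty": -87,"tz": 0,"yaw": 0},
    {"jaw": 1,"tx": 280,"ty": -87,"tz": 0,"yaw": 0},
    {"jaw": 1,"tx": 280,"ty": -87,"tz": 0,"yaw": 0},
  ],
)

```text
t: 1.03
position: [0.4111, -0.318, 0.4042]
orientation: [-3.14, 0.001, 0.345]
wrist_force: [-0.2, 0.1, -0.5]
gripper_width: 0.0852
```

```bash
python3 - <<'E'
from h import *
d=snap('wrist','w2'); o=arm.get_obs(); print(o['t'],o['position'],o['orientation'])
cv2.imwrite('pics/w2v.png',cv2.resize(d['img'],(800,600)))
E
```

```text
1.0833 [ 0.41058674 -0.31848699  0.40419818] [-3.14037686e+00  5.54584613e-04  3.43211006e-01]
```

View pics/w2.png

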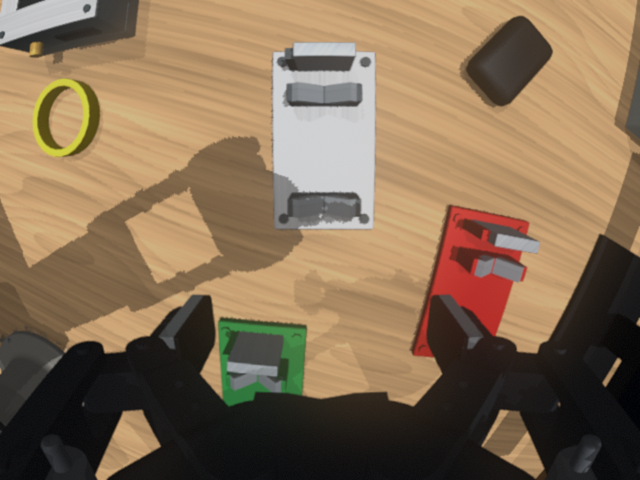

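The aluminium fixture is clear: base corners near (273,53), (375,52), (373,229) and (275,229). I'll enlarge it to get the V and stop edges.

```bash
python3 - <<'E'
from h import *
im,K,T=load('w2')
c=im[35:240,262:386]
a=cv2.resize(c[:80],None,fx=6,fy=6,interpolation=cv2.INTER_CUBIC)[:, :]
b=cv2.resize(c[145:],None,fx=6,fy=6,interpolation=cv2.INTER_CUBIC)
# put side by side scaled to fit
a2=cv2.resize(im[35:115,262:386],(744,480),interpolation=cv2.INTER_CUBIC)
cv2.imwrite('pics/crop1.png',np.vstack([cv2.resize(im[35:110,270:380],(733,300*5//3)[:2],interpolation=cv2.INTER_CUBIC)]))
g=cv2.cvtColor(im,cv2.COLOR_BGR2GRAY)
for u in(300,325,345): print(u,g[35:115,u])
for v in(140,): print(v,g[v,265:282],g[v,368:384])
print(g[222:236,290],g[222:236,360]); print(g[96,278:372]);print(g[90,278:372])
E
```

```text
300 [168 169 169 167 166 162 156 160 192 199 199 202 204 206 208 207 206 206
 205 199 161 100  68  66  67  67  67  66  68  67  66  67  67  67  66  84
 139 188 197 196 195 197 195 196 196 196 188 166 146 142 142 142 141 137
 136 137 139 140 139 139 138 138 139 139 137 119  83  66  56  58  76 132
 188 199 198 198 197 198 198 198]
325 [163 165 167 168 166 164 163 168 193 201 203 205 206 205 205 206 205 206
 208 200 153  90  69  70  70  71  71  70  71  71  70  71  70  69  75 110
 166 195 199 197 198 198 198 197 198 197 198 198 198 196 173 136 123 126
 125 125 123 122 124 123 124 124 124 122 123 123 124 114  80  62  84 143
 192 200 199 200 200 200 200 202]
345 [173 170 165 160 158 160 160 165 187 197 198 200 203 203 204 205 207 207
 208 202 167 109  74  72  72  72  73  72  72  73  73  73  73  72  71  99
 162 193 201 201 200 202 201 201 200 201 199 179 148 135 135 135 134 131
 130 132 132 133 132 132 132 132 132 132 133 124  96  74  68  65  85 141
 192 201 200 199 199 199 199 199]
140 [161 160 159 159 158 151 128 123 155 193 207 209 208 208 208 208 209] [209 208 208 208 208 206 191 171 161
[... 211 characters left out ...]
129 128
 130 131 135 137 138 137 139 138 139 139 139 138 140 140 140 139 139 140
 140 140 140 140 140 140 140 141 137 123 115 124 132 131 132 132 131 133
 132 131 132 132 131 132 132 132 132 131 131 132 132 132 132 132 132 132
 134 137 140 140 140 139 128 112 106 105 107 125 166 201 209 208 208 208
 208 208 207 208]
[209 209 209 210 209 209 200 163 115  95  93  95  95 101 121 128 128 129
 130 133 137 138 137 138 137 138 137 137 137 136 137 136 137 138 137 137
 138 138 138 138 140 139 141 140 137 122 115 125 130 132 132 131 132 130
 131 130 130 129 130 130 130 130 130 131 130 131 130 132 131 132 131 133
 134 138 139 139 140 137 124 111 106 103 104 121 168 202 208 208 207 207
 207 207 207 206]
```

View pics/crop1.png

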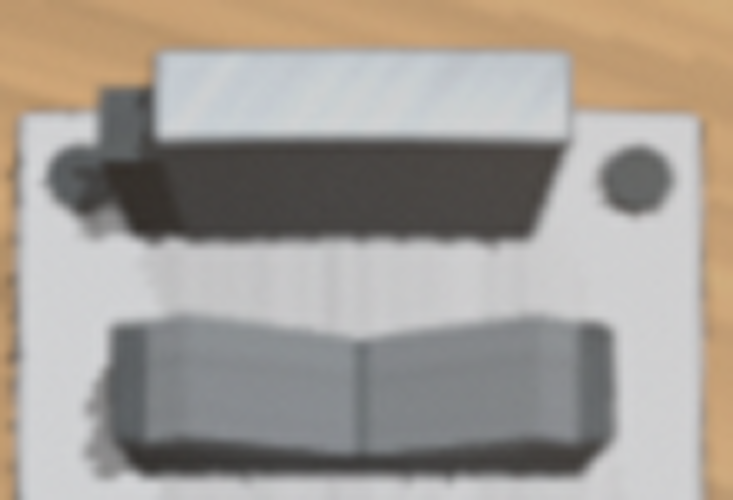

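```bash
python3 - <<'E'
from h import *
im,K,T=load('w2'); g=cv2.cvtColor(im,cv2.COLOR_BGR2GRAY).astype(int)
def f(u,v,z): return onz(K,T,u,v,z,True)
for v in (92,97,203,208,213): print(v,g[v,316:334])
print('col',g[185:225,324])
y=np.radians(19.7)
P={'stopbot':f(325,70.2,.012),'stoptop':f(325,55.3,.076),'v1':f(324.2,94,.0394)}
for p in [(273.2,140),(374.7,140),(324,229)]: P[str(p)]=f(*p,.012)
for k,p in P.items(): print(k,p.round(4),'along',(p[0]*np.cos(y)+p[1]*np.sin(y)).round(4),'across',(-p[0]*np.sin(y)+p[1]*np.cos(y)).round(4))
for n in (range(75,185,5),):
  for lo,hi,z in((266,280,.012),(368,384,.012)):
    u=[lo+np.argmax(np.abs(np.diff(cv2.GaussianBlur(im,(3,3),0)[v,lo:hi,0].astype(int))))+.5 for v in n]
    Q=np.array([f(a,v,z)[:2] for a,v in zip(u,n)]); m=np.polyfit(Q[:,0],Q[:,1],1); print('edge yaw',np.degrees(np.arctan(m[0])),Q.mean(0))
E
```

```text
92 [139 139 138 138 139 138 134 122 115 122 129 129 130 130 130 131 131 131]
97 [140 140 141 140 141 141 136 123 116 124 130 132 131 131 131 131 132 131]
203 [ 96  97  96  96  96  97  94  84  83  92 101 105 111 116 107 103 104 102]
208 [ 97  97  96  97  96 103 119 112 110 122 128 119 106 100 101 100 101 102]
213 [ 96  96 100 113 121 119 109  98  98 104 103 103 103 102 102 100 101 101]
col [207 207 207 208 209 208 191 125  71  64  74  98 111 113 113 107  97  86
  83  81  83  89 102 110 108  95  85  87  98 109 112 114 122 125 131 148
 181 200 205 206]
stopbot [ 0.543  -0.2743  0.012 ] along 0.4187 across -0.4413
stoptop [ 0.5423 -0.2739  0.076 ] along 0.4182 across -0.4407
v1 [ 0.5167 -0.2828  0.0394] along 0.3911 across -0.4404
(273.2, 140) [ 0.4618 -0.2504  0.012 ] along 0.3504 across -0.3914
(374.7, 140) [ 0.4951 -0.3426  0.012 ] along 0.3506 across -0.4895
(324, 229) [ 0.3951 -0.3266  0.012 ] along 0.2619 across -0.4407
edge yaw 19.812471117252567 [ 0.47327625 -0.2457339 ]
edge yaw 19.851443481448467 [ 0.50665579 -0.33823558]
```

Fixture: yaw 19.8°, v_home about (0.472, -0.299). Now over to the probe.

>>> step_arm(
  targets=[
    {"jaw": 1,"tx": 192,"ty": -508,"tz": 0,"yaw": 0},
    {"jaw": 1,"tx": 192,"ty": -508,"tz": 0,"yaw": 0},
    {"jaw": 1,"tx": 192,"ty": -508,"tz": 0,"yaw": 0},
    {"jaw": 1,"tx": 192,"ty": -508,"tz": 0,"yaw": 0},
    {"jaw": 1,"tx": 192,"ty": -508,"tz": 0,"yaw": 0},
    {"jaw": 1,"tx": 192,"ty": -508,"tz": 0,"yaw": 0},
    {"jaw": 1,"tx": 192,"ty": -508,"tz": 0,"yaw": 0},
    {"jaw": 1,"tx": 192,"ty": -508,"tz": 0,"yaw": 0},
    {"jaw": 1,"tx": 192,"ty": -508,"tz": 0,"yaw": 0},
    {"jaw": 1,"tx": 192,"ty": -508,"tz": 0,"yaw": 0},
  ],
)

```text
t: 1.92
position: [0.4179, 0.099, 0.4049]
orientation: [-3.141, -0.0, 0.34]
wrist_force: [1.1, -0.1, 0.1]
gripper_width: 0.0853
```

>>> step_arm(
  targets=[
    {"jaw": 1,"tx": 44,"ty": -118,"tz": 0,"yaw": 0},
    {"jaw": 1,"tx": 44,"ty": -118,"tz": 0,"yaw": 0},
    {"jaw": 1,"tx": 44,"ty": -118,"tz": 0,"yaw": 0},
    {"jaw": 1,"tx": 44,"ty": -118,"tz": 0,"yaw": 0},
    {"jaw": 1,"tx": 44,"ty": -118,"tz": 0,"yaw": 0},
    {"jaw": 1,"tx": 44,"ty": -118,"tz": 0,"yaw": 0},
  ],
)

```text
t: 2.42
position: [0.4204, 0.2236, 0.4048]
orientation: [3.142, 0.001, 0.339]
wrist_force: [1.0, -0.2, 0.5]
gripper_width: 0.0854
```

```bash
python3 - <<'E'
from h import *
d=snap('wrist','w3'); o=arm.get_obs(); print(o['t'],o['position'],o['orientation'])
E
```

```text
2.4667 [0.42046435 0.22323215 0.4049124 ] [-3.14158531e+00  4.32615773e-04  3.37639606e-01]
```

View pics/w3.png

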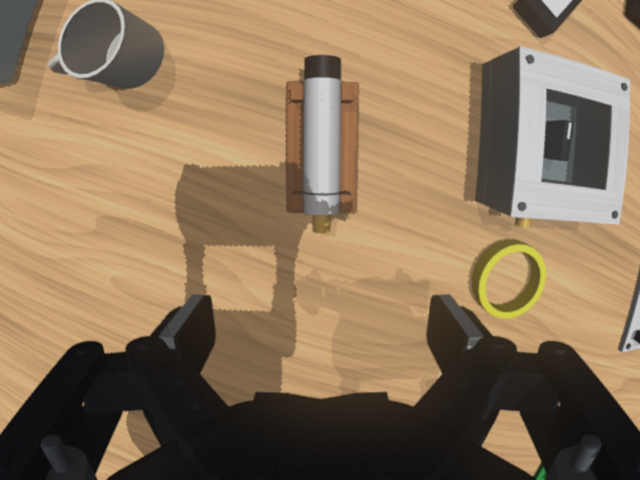

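The probe lies at (322,150): cap end at v≈57, cap/barrel boundary v≈79, barrel rear end v≈214.

```bash
python3 - <<'E'
from h import *
im,K,T=load('w3'); hsv=cv2.cvtColor(im,cv2.COLOR_BGR2HSV)
m=(hsv[...,1]<45)&(hsv[...,2]>80)
C=[]
for v in range(85,190,5):
    u=np.where(m[v,290:355])[0]+290
    l,r=onz(K,T,u[0]-.5,v,.046,True),onz(K,T,u[-1]+.5,v,.046,True); C.append((l+r)[:2]/2)
C=np.array(C); vx,vy,x0,y0=cv2.fitLine(C.astype(np.float32),cv2.DIST_HUBER,0,.01,.01).ravel()
if vx<0: vx,vy=-vx,-vy
print('yaw',np.degrees(np.arctan2(vy,vx)),'w',np.linalg.norm((r-l)))
g=hsv[...,2]; print(g[50:84,322]); print(g[205:235,322]); print(hsv[205:235,322,1])
d=np.array([vx,vy]);o=np.array([x0,y0])
for n,v,z,s in(('capend',57,.046,75),('capbound',78.7,.062,55),('rear',214.5,.060,-62)):
    p=onz(K,T,322,v,z,True)[:2]; c=o+d*((p-o)@d-s/1000); print(n,c)
ob=arm.get_obs(); print(ob['position'],np.degrees(ob['orientation'][2]))
E
```

```text
yaw 19.164742 w 0.03185505387946434
[197 201 205 199 165 109  83  82  83  83  83  84  84  85  84  82  84  83
  84  83  83  84  83  85  84  85  93 143 199 211 209 209 209 209]
[131 131 130 131 131 130 130 131 130 128 130 134 136 137 136 136 136 136
 136 136 136 136 136 138 137 136 136 142 167 187]
[  8   8   8   8   8   8   8   8  10  26  80 126 137 136 137 139 137 137
 137 137 137 139 137 137 140 137 137 133 116 108]
capend [0.48597817 0.24603259]
capbound [0.48324991 0.24508439]
rear [0.48451493 0.24552404]
[0.42046435 0.22323215 0.4049124 ] 19.34532440960028
```

>>> step_arm(
  targets=[
    {"jaw": 1,"tx": 40,"ty": 0,"tz": 10,"yaw": 0},
    {"jaw": 1,"tx": 68,"ty": 0,"tz": 40,"yaw": 0},
    {"jaw": 1,"tx": 68,"ty": 0,"tz": 80,"yaw": 0},
    {"jaw": 1,"tx": 68,"ty": 0,"tz": 120,"yaw": 0},
    {"jaw": 1,"tx": 68,"ty": 0,"tz": 150,"yaw": 0},
    {"jaw": 1,"tx": 68,"ty": 0,"tz": 180,"yaw": 0},
    {"jaw": 1,"tx": 68,"ty": 0,"tz": 196,"yaw": 0},
    {"jaw": 1,"tx": 68,"ty": 0,"tz": 205,"yaw": 0},
    {"jaw": 1,"tx": 68,"ty": 0,"tz": 205,"yaw": 0},
    {"jaw": 1,"tx": 68,"ty": 0,"tz": 205,"yaw": 0},
  ],
)

```text
t: 3.3
position: [0.4853, 0.2446, 0.2005]
orientation: [3.142, -0.0, 0.336]
wrist_force: [0.0, -0.3, -0.4]
gripper_width: 0.0851
```

>>> step_arm(
  targets=[
    {"jaw": 0.3,"tx": 0,"ty": 0,"tz": 0,"yaw": 0},
    {"jaw": 0.3,"tx": 0,"ty": 0,"tz": 0,"yaw": 0},
    {"jaw": 0.2,"tx": 0,"ty": 0,"tz": 0,"yaw": 0},
    {"jaw": 0.2,"tx": 0,"ty": 0,"tz": 0,"yaw": 0},
    {"jaw": 0.0,"tx": 0,"ty": 0,"tz": 0,"yaw": 0},
    {"jaw": 0.0,"tx": 0,"ty": 0,"tz": 0,"yaw": 0},
    {"jaw": 0.0,"tx": 0,"ty": 0,"tz": 0,"yaw": 0},
    {"jaw": 0.0,"tx": 0,"ty": 0,"tz": 0,"yaw": 0},
  ],
)

```text
t: 3.97
position: [0.4855, 0.2447, 0.2015]
orientation: [3.141, -0.002, 0.336]
wrist_force: [-0.8, -1.4, 5.4]
gripper_width: 0.0302
```

>>> step_arm(
  targets=[
    {"jaw": 0,"tx": 0,"ty": 0,"tz": -5,"yaw": 0},
    {"jaw": 0,"tx": 0,"ty": 0,"tz": -15,"yaw": 0},
    {"jaw": 0,"tx": 0,"ty": 0,"tz": -30,"yaw": 0},
    {"jaw": 0,"tx": 0,"ty": 0,"tz": -60,"yaw": 0},
    {"jaw": 0,"tx": 0,"ty": 0,"tz": -100,"yaw": 0},
    {"jaw": 0,"tx": 0,"ty": 0,"tz": -130,"yaw": 0},
    {"jaw": 0,"tx": 0,"ty": 0,"tz": -150,"yaw": 0},
    {"jaw": 0,"tx": 0,"ty": 0,"tz": -150,"yaw": 0},
  ],
)

```text
t: 4.63
position: [0.4858, 0.2451, 0.3571]
orientation: [3.141, -0.011, 0.336]
wrist_force: [-0.1, 0.6, -0.9]
gripper_width: 0.0303
```

```bash
python3 - <<'E'
from h import *
d=snap('wrist','w4'); o=arm.get_obs(); print(o['t'],o['position'],o['orientation'],o['q'],o['gripper_width'],o['wrist_force'],o['wrist_torque'])
s=snap('side','s4')
cv2.imwrite('pics/v4.png',np.hstack([cv2.resize(d['img'],(400,300)),cv2.resize(s['img'][170:350,150:390],(400,300))]))
E
```

```text
4.6833 [0.48533804 0.24486522 0.3543591 ] [ 3.14130691 -0.00724289  0.33611416] [ 3.26308295e-01  4.18739002e-01  1.55283445e+00 -2.33913468e-04
  1.16277387e+00  1.56108354e+00] 0.030379785577496397 [-0.06220991  0.84757373 -1.17830959] [0.04697346 0.00509156 0.02045519]
```

View pics/v4.png

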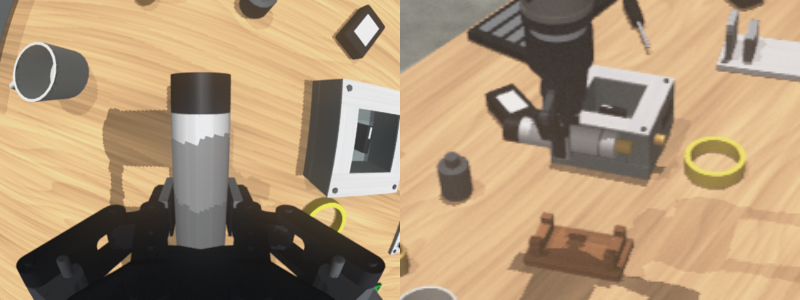

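The probe is held firmly and level, and the rest is undisturbed. I'll carry it over to the fixture.

>>> step_arm(
  targets=[
    {"jaw": 0,"tx": -4,"ty": 10,"tz": 0,"yaw": 0},
    {"jaw": 0,"tx": -12,"ty": 30,"tz": 0,"yaw": 0},
    {"jaw": 0,"tx": -24,"ty": 61,"tz": 0,"yaw": 0},
    {"jaw": 0,"tx": -38,"ty": 96,"tz": 0,"yaw": 0},
    {"jaw": 0,"tx": -52,"ty": 131,"tz": 0,"yaw": 0},
    {"jaw": 0,"tx": -66,"ty": 166,"tz": 0,"yaw": 0},
    {"jaw": 0,"tx": -80,"ty": 201,"tz": 0,"yaw": 0},
    {"jaw": 0,"tx": -94,"ty": 236,"tz": 0,"yaw": 0},
    {"jaw": 0,"tx": -104,"ty": 262,"tz": 0,"yaw": 0},
    {"jaw": 0,"tx": -108,"ty": 272,"tz": 0,"yaw": 0},
  ],
)

```text
t: 5.57
position: [0.4717, -0.0513, 0.3505]
orientation: [-3.141, 0.0, 0.333]
wrist_force: [1.5, 0.1, -1.7]
gripper_width: 0.0303
```

>>> step_arm(
  targets=[
    {"jaw": 0,"tx": -4,"ty": 10,"tz": 0,"yaw": 0},
    {"jaw": 0,"tx": -12,"ty": 31,"tz": 0,"yaw": 0},
    {"jaw": 0,"tx": -24,"ty": 63,"tz": 5,"yaw": -0.3},
    {"jaw": 0,"tx": -38,"ty": 98,"tz": 10,"yaw": -0.5},
    {"jaw": 0,"tx": -52,"ty": 133,"tz": 20,"yaw": -0.8},
    {"jaw": 0,"tx": -66,"ty": 168,"tz": 40,"yaw": -0.8},
    {"jaw": 0,"tx": -80,"ty": 205,"tz": 60,"yaw": -0.8},
    {"jaw": 0,"tx": -88,"ty": 228,"tz": 75,"yaw": -0.8},
    {"jaw": 0,"tx": -90,"ty": 234,"tz": 80,"yaw": -0.8},
    {"jaw": 0,"tx": -90,"ty": 234,"tz": 80,"yaw": -0.8},
  ],
)

```text
t: 6.4
position: [0.462, -0.303, 0.2673]
orientation: [-3.136, 0.003, 0.344]
wrist_force: [0.4, 0.5, -1.2]
gripper_width: 0.0306
```

```bash
python3 - <<'E'
from h import *
d=snap('wrist','w5'); o=arm.get_obs(); print(o['t'],o['position'],o['orientation'],np.degrees(o['orientation'][2]),o['wrist_force'])
s=snap('side','s5')
cv2.imwrite('pics/v5.png',np.hstack([cv2.resize(d['img'][40:400,150:490],(400,424)),cv2.resize(s['img'][130:262,315:440],(400,424))]))
E
```

```text
6.45 [ 0.46241921 -0.30171264  0.2686346 ] [-3.13705944e+00  1.89110781e-03  3.45240346e-01] 19.78081476259474 [ 0.39106339  0.48793143 -1.10548937]
```

View pics/v5.png

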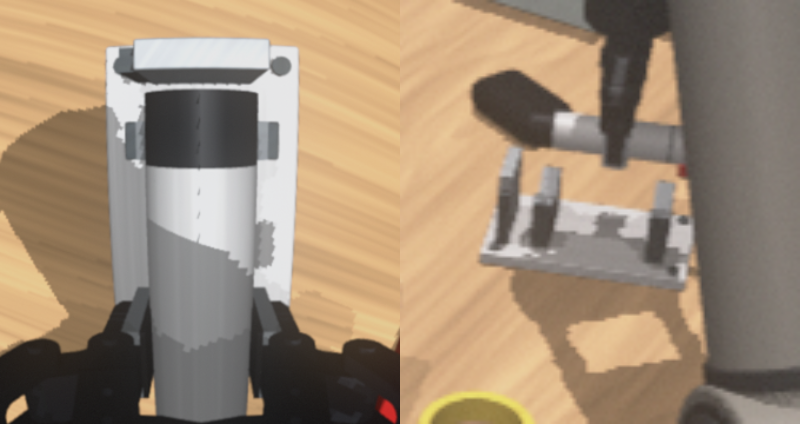

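The probe is aligned over the Vs with the cap short of the stop. I'll check the cap numerically while lowering.

```bash
python3 - <<'E'
from h import *
im,K,T=load('w5'); g=cv2.cvtColor(im,cv2.COLOR_BGR2GRAY).astype(int)
z=.2686-.1555; o=np.array([.2686]); y=np.radians(19.8); e=np.array([np.cos(y),np.sin(y)]);n=np.array([-e[1],e[0]])
for v in (125,140,155,170):
    r=g[v,255:390]; k=np.where(r<70)[0] if v<182 else None
    k=k[(k>10)&(k<120)]; a,b=k[0]-.5+255,k[-1]+.5+255
    p=(onz(K,T,a,v,z,True)+onz(K,T,b,v,z,True))/2; print(v,a,b,'across',p[:2]@n,'w',np.linalg.norm(onz(K,T,a,v,z,True)-onz(K,T,b,v,z,True)))
c=g[100:190,318]; print(c)
E
```

```text
125 273.5 367.5 across -0.4407619024637891 w 0.030871604321406156
140 273.5 367.5 across -0.4407533467908253 w 0.03095537633683413
155 272.5 367.5 across -0.44057738998482837 w 0.031407771162813326
170 273.5 366.5 across -0.440568481075085 w 0.03089033505790599
[ 80  81  81  81  80  79  79  79  77  82 119 184 224 227 221 170 107  87
  87  86  86  84  81  76  71  71  67  71  81  85  86  86  85  86  85  87
  85  85  84  84  82  80  78  76  72  70  70  70  71  76  82  85  84  83
  84  84  84  84  84  83  80  79  74  70  74  76  76  76  75  76  80  83
  84  85  84  85  85  84  85  83  80  78  99 159 204 224 229 229 230 229]
```

>>> step_arm(
  targets=[
    {"jaw": 0,"tx": 0,"ty": 0.5,"tz": 10,"yaw": 0},
    {"jaw": 0,"tx": 0,"ty": 0.5,"tz": 22,"yaw": 0},
    {"jaw": 0,"tx": 0,"ty": 0.5,"tz": 34,"yaw": 0},
    {"jaw": 0,"tx": 0,"ty": 0.5,"tz": 42,"yaw": 0},
    {"jaw": 0,"tx": 0,"ty": 0.5,"tz": 46,"yaw": 0},
    {"jaw": 0,"tx": 0,"ty": 0.5,"tz": 46,"yaw": 0},
    {"jaw": 0,"tx": 0,"ty": 0.5,"tz": 46,"yaw": 0},
  ],
)

```text
t: 7.08
position: [0.4632, -0.3009, 0.224]
orientation: [-3.139, 0.001, 0.347]
wrist_force: [-0.1, -1.1, -2.5]
gripper_width: 0.0301
```

>>> step_arm(
  targets=[
    {"jaw": 0,"tx": 0,"ty": 0,"tz": 2,"yaw": 0},
    {"jaw": 0,"tx": 0,"ty": 0,"tz": 3,"yaw": 0},
    {"jaw": 0,"tx": 0,"ty": 0,"tz": 4,"yaw": 0},
    {"jaw": 0,"tx": 0,"ty": 0,"tz": 5,"yaw": 0},
    {"jaw": 0,"tx": 0,"ty": 0,"tz": 5,"yaw": 0},
  ],
)

```text
t: 7.5
position: [0.4631, -0.301, 0.2189]
orientation: [-3.139, 0.001, 0.347]
wrist_force: [0.1, 0.1, -2.2]
gripper_width: 0.0298
```

>>> step_arm(
  targets=[
    {"jaw": 0,"tx": 0,"ty": 0,"tz": 0.7,"yaw": 0},
    {"jaw": 0,"tx": 0,"ty": 0,"tz": 1.4,"yaw": 0},
    {"jaw": 0,"tx": 0,"ty": 0,"tz": 1.4,"yaw": 0},
  ],
)

```text
t: 7.75
position: [0.4634, -0.3013, 0.2179]
orientation: [-3.14, 0.0, 0.347]
wrist_force: [0.1, -1.6, 1.8]
gripper_width: 0.0307
```

Contact with the V flanks (about +4 N). I'll slide forward.

>>> step_arm(
  targets=[
    {"jaw": 0,"tx": 2,"ty": 0,"tz": 0,"yaw": 0},
    {"jaw": 0,"tx": 4,"ty": 0,"tz": 0,"yaw": 0},
    {"jaw": 0,"tx": 6,"ty": 0,"tz": 0,"yaw": 0},
    {"jaw": 0,"tx": 7,"ty": 0,"tz": 0,"yaw": 0},
    {"jaw": 0,"tx": 7,"ty": 0,"tz": 0,"yaw": 0},
  ],
)

```text
t: 8.17
position: [0.4702, -0.2989, 0.2179]
orientation: [-3.141, -0.0, 0.347]
wrist_force: [-0.2, -2.0, -0.6]
gripper_width: 0.0302
```

>>> step_arm(
  targets=[
    {"jaw": 0,"tx": 0.7,"ty": 0,"tz": 0,"yaw": 0},
    {"jaw": 0,"tx": 1.4,"ty": 0,"tz": 0,"yaw": 0},
    {"jaw": 0,"tx": 1.4,"ty": 0,"tz": 0,"yaw": 0},
  ],
)

```text
t: 8.42
position: [0.4716, -0.2984, 0.2179]
orientation: [-3.141, -0.0, 0.347]
wrist_force: [0.1, -1.0, 0.2]
gripper_width: 0.0301
```

>>> step_arm(
  targets=[
    {"jaw": 0,"tx": 0.7,"ty": 0,"tz": 0,"yaw": 0},
    {"jaw": 0,"tx": 1.2,"ty": 0,"tz": 0,"yaw": 0},
    {"jaw": 0,"tx": 1.2,"ty": 0,"tz": 0,"yaw": 0},
  ],
)

```text
t: 8.67
position: [0.4722, -0.2983, 0.2179]
orientation: [-3.14, 0.001, 0.347]
wrist_force: [-3.8, -3.1, 0.6]
gripper_width: 0.0302
```

The stop is touched (-3.8 N along x). I'll press slightly more, then open.

>>> step_arm(
  targets=[
    {"jaw": 0,"tx": 0.6,"ty": 0,"tz": 0.3,"yaw": 0},
    {"jaw": 0,"tx": 0.6,"ty": 0,"tz": 0.3,"yaw": 0},
    {"jaw": 0.45,"tx": 0.6,"ty": 0,"tz": 0.3,"yaw": 0},
    {"jaw": 0.5,"tx": 0.6,"ty": 0,"tz": 0.3,"yaw": 0},
    {"jaw": 0.6,"tx": 0.6,"ty": 0,"tz": 0.3,"yaw": 0},
    {"jaw": 0.8,"tx": 0.6,"ty": 0,"tz": 0.3,"yaw": 0},
    {"jaw": 0.8,"tx": 0.6,"ty": 0,"tz": 0.3,"yaw": 0},
  ],
)

```text
t: 9.25
position: [0.4729, -0.2979, 0.2175]
orientation: [-3.14, 0.001, 0.348]
wrist_force: [0.3, 1.0, -0.6]
gripper_width: 0.0685
```

```bash
python3 - <<'E'
from h import *
o=arm.get_obs(); print(o['t'],o['position'],o['wrist_force'],o['gripper_width'])
E
```

```text
9.25 [ 0.47291991 -0.29787911  0.2175146 ] [ 0.26795774  0.99314094 -0.58339867] 0.0684720827385199
```

>>> step_arm(
  targets=[
    {"jaw": 0.8,"tx": 0,"ty": 0,"tz": -10,"yaw": 0},
    {"jaw": 0.8,"tx": 0,"ty": 0,"tz": -30,"yaw": 0},
    {"jaw": 0.8,"tx": 0,"ty": 0,"tz": -65,"yaw": 0},
    {"jaw": 0.8,"tx": -10,"ty": 0,"tz": -100,"yaw": 0},
    {"jaw": 0.8,"tx": -40,"ty": 0,"tz": -120,"yaw": 0},
    {"jaw": 0.8,"tx": -70,"ty": 0,"tz": -130,"yaw": 0},
    {"jaw": 0.8,"tx": -80,"ty": 0,"tz": -130,"yaw": 0},
    {"jaw": 0.8,"tx": -80,"ty": 0,"tz": -130,"yaw": 0},
  ],
)

```text
t: 9.92
position: [0.3963, -0.3258, 0.3489]
orientation: [3.141, 0.001, 0.345]
wrist_force: [0.6, 0.1, -0.8]
gripper_width: 0.0682
```

```bash
python3 - <<'E'
from h import *
d=snap('wrist','w6'); o=arm.get_obs(); print(o['t'],o['position'],o['orientation'])
s=snap('side','s6')
cv2.imwrite('pics/v6.png',np.hstack([cv2.resize(d['img'][10:270,190:450],(480,480),interpolation=cv2.INTER_CUBIC),cv2.resize(s['img'][165:235,330:415],(320,264),interpolation=cv2.INTER_CUBIC)[:,:].repeat(1,0) if 0 else cv2.resize(s['img'][165:235,330:377],(320,480),interpolation=cv2.INTER_CUBIC)]))
E
```

```text
9.9667 [ 0.39732259 -0.32545516  0.34815991] [-3.14069607e+00  6.21017646e-04  3.45448119e-01]
```

View pics/v6.png

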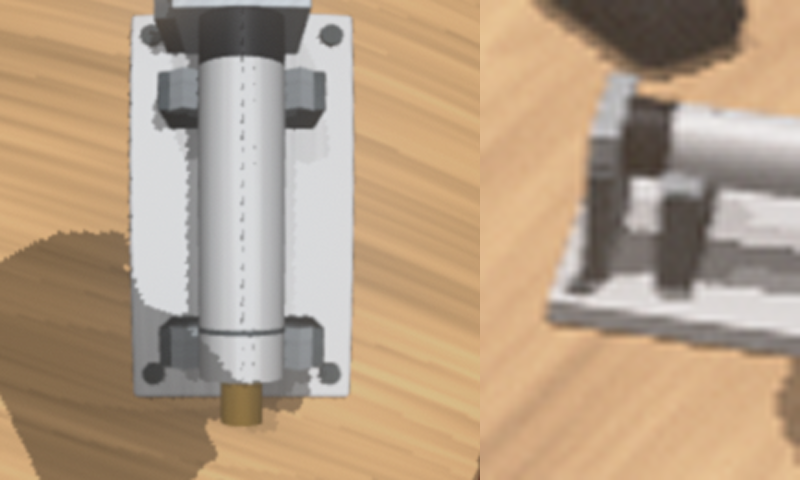

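The probe is seated: cap against the stop, stub at the rear. I'll give a light confirming push on the stub end with shut fingers.

>>> step_arm(
  targets=[
    {"jaw": 0,"tx": -26,"ty": 0,"tz": 0,"yaw": 0},
    {"jaw": 0,"tx": -28,"ty": 0,"tz": 20,"yaw": 0},
    {"jaw": 0,"tx": -28,"ty": 0,"tz": 55,"yaw": 0},
    {"jaw": 0,"tx": -28,"ty": 0,"tz": 90,"yaw": 0},
    {"jaw": 0,"tx": -28,"ty": 0,"tz": 115,"yaw": 0},
    {"jaw": 0,"tx": -28,"ty": 0,"tz": 123,"yaw": 0},
    {"jaw": 0,"tx": -28,"ty": 0,"tz": 123,"yaw": 0},
  ],
)

```text
t: 10.6
position: [0.3719, -0.3336, 0.2222]
orientation: [-3.134, 0.002, 0.347]
wrist_force: [-0.4, -0.1, -0.0]
gripper_width: -0.0003
```

>>> step_arm(
  targets=[
    {"jaw": 0,"tx": 3,"ty": 0,"tz": 0,"yaw": 0},
    {"jaw": 0,"tx": 6,"ty": 0,"tz": 0,"yaw": 0},
    {"jaw": 0,"tx": 9,"ty": 0,"tz": 0,"yaw": 0},
    {"jaw": 0,"tx": 11,"ty": 0,"tz": 0,"yaw": 0},
    {"jaw": 0,"tx": 11,"ty": 0,"tz": 0,"yaw": 0},
  ],
)

```text
t: 11.02
position: [0.3829, -0.3299, 0.2232]
orientation: [-3.137, 0.002, 0.348]
wrist_force: [-0.3, 0.0, 0.3]
gripper_width: 0.0002
```

>>> step_arm(
  targets=[
    {"jaw": 0,"tx": 1,"ty": 0,"tz": 0,"yaw": 0},
    {"jaw": 0,"tx": 2,"ty": 0,"tz": 0,"yaw": 0},
    {"jaw": 0,"tx": 2.8,"ty": 0,"tz": 0,"yaw": 0},
    {"jaw": 0,"tx": 2.8,"ty": 0,"tz": 0,"yaw": 0},
  ],
)

```text
t: 11.35
position: [0.3854, -0.3291, 0.2234]
orientation: [-3.137, 0.002, 0.348]
wrist_force: [-1.1, -1.0, 0.9]
gripper_width: 0.0003
```

>>> step_arm(
  targets=[
    {"jaw": 0,"tx": 0.5,"ty": 0,"tz": 0,"yaw": 0},
    {"jaw": 0,"tx": 1,"ty": 0,"tz": 0,"yaw": 0},
    {"jaw": 0,"tx": 1,"ty": 0,"tz": 0,"yaw": 0},
  ],
)

```text
t: 11.6
position: [0.3858, -0.329, 0.2233]
orientation: [-3.136, 0.003, 0.348]
wrist_force: [-5.7, -3.2, 2.1]
gripper_width: 0.0001
```

6.5 N at the stall with almost no travel: the probe is home. Retreat and go to the source.

>>> step_arm(
  targets=[
    {"jaw": 0,"tx": -6,"ty": 0,"tz": 0,"yaw": 0},
    {"jaw": 0,"tx": -20,"ty": 0,"tz": -5,"yaw": 0},
    {"jaw": 0,"tx": -25,"ty": 0,"tz": -40,"yaw": 0},
    {"jaw": 0,"tx": -25,"ty": 0,"tz": -80,"yaw": 0},
    {"jaw": 0.5,"tx": -15,"ty": -30,"tz": -120,"yaw": 0},
    {"jaw": 0.5,"tx": 5,"ty": -60,"tz": -150,"yaw": 0},
    {"jaw": 0.5,"tx": 30,"ty": -90,"tz": -170,"yaw": 0},
    {"jaw": 0.5,"tx": 60,"ty": -120,"tz": -175,"yaw": 0},
    {"jaw": 0.5,"tx": 90,"ty": -150,"tz": -178,"yaw": 0},
    {"jaw": 0.5,"tx": 120,"ty": -170,"tz": -180,"yaw": 0},
  ],
)

```text
t: 12.43
position: [0.4352, -0.1362, 0.4042]
orientation: [-3.138, 0.002, 0.347]
wrist_force: [1.1, -1.2, 0.0]
gripper_width: 0.0427
```

>>> step_arm(
  targets=[
    {"jaw": 0.5,"tx": 25,"ty": -24,"tz": 0,"yaw": 1},
    {"jaw": 0.5,"tx": 50,"ty": -48,"tz": 0,"yaw": 2},
    {"jaw": 0.5,"tx": 75,"ty": -72,"tz": 0,"yaw": 2},
    {"jaw": 0.5,"tx": 100,"ty": -95,"tz": 0,"yaw": 2},
    {"jaw": 0.5,"tx": 115,"ty": -109,"tz": 0,"yaw": 2},
    {"jaw": 0.5,"tx": 115,"ty": -109,"tz": 0,"yaw": 2},
    {"jaw": 0.5,"tx": 115,"ty": -109,"tz": 0,"yaw": 2},
  ],
)

```text
t: 13.02
position: [0.5063, 0.0062, 0.4041]
orientation: [-3.137, 0.003, 0.315]
wrist_force: [-0.4, -0.7, -1.0]
gripper_width: 0.0426
```

```bash
python3 - <<'E'
from h import *
d=snap('wrist','w7'); o=arm.get_obs(); print(o['t'],o['position'],o['orientation'],o['q'])
cv2.imwrite('pics/v7.png',cv2.resize(d['img'][20:270,170:490],None,fx=2.4,fy=2.4,interpolation=cv2.INTER_CUBIC))
E
```

```text
13.0667 [0.50601404 0.00534001 0.40414178] [-3.13739374e+00  2.68356400e-03  3.13141290e-01] [-0.1417286   0.30880806  1.57438264  0.00272111  1.26265848  1.11510128]
```

View pics/v7.png

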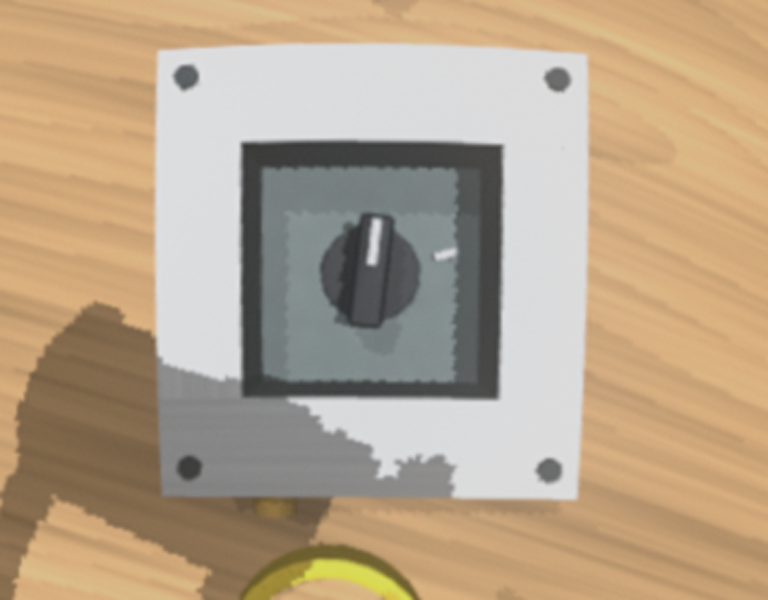

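The knob bar runs from (377,216) to (367,326) in the crop, turned slightly clockwise. The white end mark is at (446,254).

```bash
python3 - <<'E'
from h import *
im,K,T=load('w7')
f=lambda u,v,z: onz(K,T,170+(u+.5)/2.4-.5,20+(v+.5)/2.4-.5,z,True)[:2]
yw=lambda d:np.degrees(np.arctan2(d[1],d[0]))
a,b=f(377.5,216,.065),f(367,326,.065); print('bar',(a+b)/2,yw(a-b),np.linalg.norm(a-b))
for q in ([(242,143),(502,145),(498,398),(243,397)],[(158,51),(587,54),(577,499),(162,496)]):
    c=np.array([f(*p,.085) for p in q]); print('ctr',c.mean(0),'yawx',yw(c[0]-c[3]),yw(c[1]-c[2]),'yawy',yw(c[0]-c[1])-90,yw(c[3]-c[2])-90,np.linalg.norm(c[0]-c[1]),np.linalg.norm(c[0]-c[3]))
m=f(446,254,.025); print('mark yaw',yw(m-(a+b)/2))
o=arm.get_obs(); print(o['position'],np.degrees(o['orientation']))
E
```

```text
bar [0.57797398 0.0276373 ] 12.698112723191757 0.038258769283175176
ctr [0.57804258 0.02806766] yawx 17.75073089089486 17.70839910280603 yawy 17.69895446993729 17.88678530060099 0.08317453564868146 0.08325390886289476
ctr [0.57806231 0.0280622 ] yawx 17.67465224510477 17.693290977148248 yawy 17.75386793400358 17.681078870760786 0.13987999764885797 0.14973564642817952
mark yaw -56.074841988790105
[0.50601404 0.00534001 0.40414178] [-1.79759420e+02  1.53756891e-01  1.79416743e+01]
```

>>> step_arm(
  targets=[
    {"jaw": 0.35,"tx": 35,"ty": 0,"tz": 0,"yaw": 5},
    {"jaw": 0.35,"tx": 65,"ty": 1,"tz": 20,"yaw": 5.2},
    {"jaw": 0.35,"tx": 75.5,"ty": 1,"tz": 50,"yaw": 5.2},
    {"jaw": 0.35,"tx": 75.5,"ty": 1,"tz": 85,"yaw": 5.2},
    {"jaw": 0.35,"tx": 75.5,"ty": 1,"tz": 110,"yaw": 5.2},
    {"jaw": 0.35,"tx": 75.5,"ty": 1,"tz": 125,"yaw": 5.2},
    {"jaw": 0.35,"tx": 75.5,"ty": 1,"tz": 125,"yaw": 5.2},
    {"jaw": 0.35,"tx": 75.5,"ty": 1,"tz": 125,"yaw": 5.2},
  ],
)

```text
t: 13.73
position: [0.5774, 0.0267, 0.2787]
orientation: [-3.137, 0.005, 0.221]
wrist_force: [-0.2, -0.1, 0.1]
gripper_width: 0.0301
```

```bash
python3 - <<'E'
from h import *
d=snap('wrist','w8'); o=arm.get_obs(); print(o['t'],o['position'],np.degrees(o['orientation']))
cv2.imwrite('pics/v8.png',cv2.resize(d['img'][150:400,160:480],None,fx=2.2,fy=2.2,interpolation=cv2.INTER_CUBIC))
E
```

```text
13.7833 [0.57784494 0.02691743 0.27992531] [-1.79797098e+02  1.14696765e-01  1.26580316e+01]
```

View pics/v8.png

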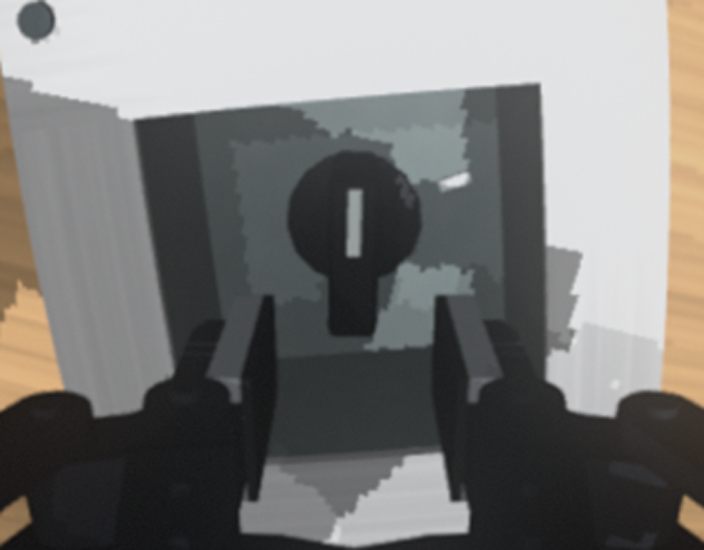

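The knob is centred and aligned between the pads. I'll narrow slightly, descend and grip.

>>> step_arm(
  targets=[
    {"jaw": 0.28,"tx": 0,"ty": -0.7,"tz": 5,"yaw": 0},
    {"jaw": 0.28,"tx": 0,"ty": -0.7,"tz": 15,"yaw": 0},
    {"jaw": 0.28,"tx": 0,"ty": -0.7,"tz": 27,"yaw": 0},
    {"jaw": 0.28,"tx": 0,"ty": -0.7,"tz": 39,"yaw": 0},
    {"jaw": 0.28,"tx": 0,"ty": -0.7,"tz": 50,"yaw": 0},
    {"jaw": 0.28,"tx": 0,"ty": -0.7,"tz": 60,"yaw": 0},
    {"jaw": 0.28,"tx": 0,"ty": -0.7,"tz": 67,"yaw": 0},
    {"jaw": 0.28,"tx": 0,"ty": -0.7,"tz": 67,"yaw": 0},
  ],
)

```text
t: 14.45
position: [0.5776, 0.0278, 0.2126]
orientation: [-3.138, 0.002, 0.221]
wrist_force: [-0.7, 0.6, 0.5]
gripper_width: 0.024
```

>>> step_arm(
  targets=[
    {"jaw": 0.2,"tx": 0,"ty": 0,"tz": 0,"yaw": 0},
    {"jaw": 0.1,"tx": 0,"ty": 0,"tz": 0,"yaw": 0},
    {"jaw": 0,"tx": 0,"ty": 0,"tz": 0,"yaw": 0},
    {"jaw": 0,"tx": 0,"ty": 0,"tz": 0,"yaw": 0},
    {"jaw": 0,"tx": 0,"ty": 0,"tz": 0,"yaw": 0},
  ],
)

```text
t: 14.87
position: [0.5777, 0.0276, 0.2127]
orientation: [-3.139, 0.002, 0.221]
wrist_force: [1.0, -3.2, 0.0]
gripper_width: 0.011
```

Gripped (11 mm). Turning clockwise.

>>> step_arm(
  targets=[
    {"jaw": 0,"tx": 0,"ty": 0,"tz": 0,"yaw": 4},
    {"jaw": 0,"tx": 0,"ty": 0,"tz": 0,"yaw": 10},
    {"jaw": 0,"tx": 0,"ty": 0,"tz": 0,"yaw": 16},
    {"jaw": 0,"tx": 0,"ty": 0,"tz": 0,"yaw": 22},
    {"jaw": 0,"tx": 0,"ty": 0,"tz": 0,"yaw": 28},
    {"jaw": 0,"tx": 0,"ty": 0,"tz": 0,"yaw": 34},
    {"jaw": 0,"tx": 0,"ty": 0,"tz": 0,"yaw": 40},
    {"jaw": 0,"tx": 0,"ty": 0,"tz": 0,"yaw": 46},
    {"jaw": 0,"tx": 0,"ty": 0,"tz": 0,"yaw": 52},
    {"jaw": 0,"tx": 0,"ty": 0,"tz": 0,"yaw": 56},
  ],
)

```text
t: 15.7
position: [0.5778, 0.0278, 0.2127]
orientation: [-3.141, 0.003, -0.762]
wrist_force: [0.6, -0.1, 0.1]
gripper_width: 0.0109
```

```bash
python3 - <<'E'
from h import *
o=arm.get_obs(); print(o['t'],o['position'],np.degrees(o['orientation']),o['wrist_force'],o['wrist_torque'],o['q'])
E
```

```text
15.7 [0.5777813  0.02779936 0.21269117] [-179.94343209    0.18676251  -43.63651033] [ 0.62090327 -0.1173922   0.0625728 ] [-0.03569108 -0.1781112   0.06969635] [-0.08507409  0.64932812  1.59564215  0.00359224  0.89854909  2.24508486]
```

>>> step_arm(
  targets=[
    {"jaw": 0,"tx": 0,"ty": 0,"tz": 0,"yaw": 4},
    {"jaw": 0,"tx": 0,"ty": 0,"tz": 0,"yaw": 8},
    {"jaw": 0,"tx": 0,"ty": 0,"tz": 0,"yaw": 11},
    {"jaw": 0,"tx": 0,"ty": 0,"tz": 0,"yaw": 13},
    {"jaw": 0,"tx": 0,"ty": 0,"tz": 0,"yaw": 14},
    {"jaw": 0,"tx": 0,"ty": 0,"tz": 0,"yaw": 14.5},
    {"jaw": 0,"tx": 0,"ty": 0,"tz": 0,"yaw": 14.5},
  ],
)

```text
t: 16.28
position: [0.5778, 0.0279, 0.2127]
orientation: [-3.141, 0.003, -1.013]
wrist_force: [-0.2, -1.1, -0.8]
gripper_width: 0.0113
```

```bash
python3 - <<'E'
from h import *
o=arm.get_obs(); print(o['t'],o['position'],np.degrees(o['orientation']),o['wrist_force'],o['wrist_torque'],o['q'])
E
```

```text
16.2833 [0.5778358  0.02789739 0.21270511] [-1.79990628e+02  1.74531544e-01 -5.80541206e+01] [-0.17267323 -1.13589759 -0.78328699] [-0.17856478 -0.23632328  0.63033728] [-0.0848288   0.64935363  1.59553476  0.0032428   0.89840086  2.49718136]
```

Torque rose from 0.07 to 0.63 N m: the end stop. One small extra turn to be sure, then release straight up.

>>> step_arm(
  targets=[
    {"jaw": 0,"tx": 0,"ty": 0,"tz": 0,"yaw": 1},
    {"jaw": 0,"tx": 0,"ty": 0,"tz": 0,"yaw": 1},
    {"jaw": 0,"tx": 0,"ty": 0,"tz": 0,"yaw": 1},
  ],
)

```text
t: 16.53
position: [0.5778, 0.028, 0.2127]
orientation: [3.142, 0.003, -1.03]
wrist_force: [-0.2, -1.3, -0.4]
gripper_width: 0.011
```

>>> step_arm(
  targets=[
    {"jaw": 0.28,"tx": 0,"ty": 0,"tz": 0,"yaw": 0},
    {"jaw": 0.28,"tx": 0,"ty": 0,"tz": 0,"yaw": 0},
    {"jaw": 0.28,"tx": 0,"ty": 0,"tz": 0,"yaw": 0},
    {"jaw": 0.28,"tx": 0,"ty": 0,"tz": -8,"yaw": 0},
    {"jaw": 0.28,"tx": 0,"ty": 0,"tz": -25,"yaw": 0},
    {"jaw": 0.28,"tx": 0,"ty": 0,"tz": -50,"yaw": 0},
    {"jaw": 0.28,"tx": 0,"ty": 0,"tz": -80,"yaw": 0},
    {"jaw": 0.28,"tx": 0,"ty": 0,"tz": -110,"yaw": 0},
    {"jaw": 0.28,"tx": 0,"ty": 0,"tz": -150,"yaw": 0},
    {"jaw": 0.28,"tx": -60,"ty": 0,"tz": -190,"yaw": 0},
  ],
)

```text
t: 17.37
position: [0.5622, 0.0541, 0.3904]
orientation: [-3.136, -0.003, -1.034]
wrist_force: [0.3, 0.1, 0.5]
gripper_width: 0.0236
```

```bash
python3 - <<'E'
from h import *
d=snap('wrist','w9'); t=snap('top','t9'); o=arm.get_obs(); print(o['t'],o['position'],np.degrees(o['orientation']),o['wrist_force'])
w=cv2.resize(d['img'][20:400,100:540],(400,345)); c=cv2.resize(t['img'][100:380,130:530],(400,280),interpolation=cv2.INTER_AREA)
c=cv2.resize(t['img'][180:300,390:500],(376,410),interpolation=cv2.INTER_CUBIC)
w=cv2.resize(d['img'][20:400,120:510],(420,410)); cv2.imwrite('pics/v9.png',np.hstack([w,c]))
# bystanders: changed pixels top view
a=cv2.imread('pics/top0.png'); df=(cv2.absdiff(a,t['img']).max(2)>40).astype(np.uint8)
df=cv2.morphologyEx(df,cv2.MORPH_OPEN,np.ones((3,3)))
print([list(s) for s in cv2.connectedComponentsWithStats(df)[2][1:]])
E
```

```text
17.4667 [0.55929668 0.05957164 0.39158611] [-1.79542003e+02 -2.12598071e-02 -5.89071798e+01] [-0.1739753   0.13652144 -1.35447077]
[[np.int32(79), np.int32(116), np.int32(248), np.int32(364), np.int32(30207)], [np.int32(284), np.int32(122), np.int32(15), np.int32(18), np.int32(190)], [np.int32(308), np.int32(195), np.int32(6), np.int32(11), np.int32(58)], [np.int32(195), np.int32(209), np.int32(29), np.int32(63), np.int32(761)], [np.int32(425), np.int32(212), np.int32(22), np.int32(13), np.int32(159)], [np.int32(440), np.int32(221), np.int32(9), np.int32(8), np.int32(53)], [np.int32(306), np.int32(230), np.int32(11), np.int32(7), np.int32(48)], [np.int32(431), np.int32(231), np.int32(22), np.int32(34), np.int32(374)], [np.int32(288), np.int32(236), np.int32(13), np.int32(6), np.int32(51)], [np.int32(302), np.int32(236), np.int32(3), np.int32(5), np.int32(15)], [np.int32(307), np.int32(239), np.int32(9), np.int32(10), np.int32(81)], [np.int32(457), np.int32(262), np.int32(8), np.int32(6), np.int32(41)], [np.int32(458), np.int32(269), np.int32(8), np.int32(8), np.int32(48)], [np.int32(
[... 390 characters left out ...]
, np.int32(3), np.int32(3), np.int32(9)], [np.int32(274), np.int32(418), np.int32(21), np.int32(44), np.int32(627)], [np.int32(82), np.int32(420), np.int32(5), np.int32(4), np.int32(19)], [np.int32(318), np.int32(420), np.int32(22), np.int32(40), np.int32(692)], [np.int32(217), np.int32(423), np.int32(11), np.int32(3), np.int32(33)], [np.int32(229), np.int32(423), np.int32(4), np.int32(3), np.int32(12)], [np.int32(234), np.int32(423), np.int32(3), np.int32(3), np.int32(9)], [np.int32(357), np.int32(453), np.int32(18), np.int32(27), np.int32(216)], [np.int32(288), np.int32(462), np.int32(29), np.int32(18), np.int32(359)], [np.int32(350), np.int32(465), np.int32(5), np.int32(8), np.int32(30)]]
```

The viewer limit is reached, so I'll check the knob line and the change near the adapter numerically.

```bash
python3 - <<'E'
from h import *
im,K,T=load('w9'); hsv=cv2.cvtColor(im,cv2.COLOR_BGR2HSV)
k=np.array([.578,.0278])
u0,v0=proj(K,T,[*k,.065],True); print('knob px',u0,v0)
M=np.zeros(im.shape[:2],np.uint8)
for v in range(480):
    for u in range(640):
        if abs(u-u0)<60 and abs(v-v0)<60:
            p=onz(K,T,u,v,.065,True)[:2]-k
            if np.hypot(*p)<.035 and hsv[v,u,1]<60 and hsv[v,u,2]>165: M[v,u]=1
n,l,s,c=cv2.connectedComponentsWithStats(M)
for i in range(1,n):
    if s[i,4]<6: continue
    vv,uu=np.where(l==i)
    for z in (.065,.025):
        P=np.array([onz(K,T,a,b,z,True)[:2] for a,b in zip(uu,vv)]); m=P.mean(0)-k
        w=np.linalg.svd(P-P.mean(0))[2][0] if len(P)>3 else [0,0]
        print(i,s[i],'z',z,'r',np.hypot(*m).round(4),'yaw',np.degrees(np.arctan2(m[1],m[0])).round(1),'dir',np.degrees(np.arctan2(w[1],w[0])).round(1))
# adapter before/after: white label & dark body centroids; arm mask check
a,_,_=load('top0'); b,_,_=load('t9')
for n,x in(('t0',a),('t9',b)):
    r=x[105:165,265:320]; h=cv2.cvtColor(r,cv2.COLOR_BGR2HSV); d=(h[...,2]<70); q=np.argwhere(d); print(n,'dark n',len(q),'bbox',q.min(0),q.max(0), 'label mean V', h[25:30,22:28,2].mean())
E
```

```text
knob px 323.19810038945553 189.071042879199
1 [319 148   5  11  39] z 0.065 r 0.0287 yaw -56.4 dir 123.9
1 [319 148   5  11  39] z 0.025 r 0.0279 yaw -55.9 dir 123.9
2 [321 169   4  20  75] z 0.065 r 0.0082 yaw -55.2 dir 121.8
2 [321 169   4  20  75] z 0.025 r 0.0047 yaw -51.3 dir 121.8
t0 dark n 480 bbox [ 9 11] [50 41] label mean V 152.63333333333333
t9 dark n 117 bbox [ 9 22] [59 54] label mean V 105.03333333333333
```

The bar's white line lines up with the end mark (-58° against -56°, end stop expected at -57°). The adapter appears hidden by the arm, so I'll move clear and compare again.

>>> step_arm(
  targets=[
    {"jaw": 0.3,"tx": 2,"ty": 30,"tz": -10,"yaw": 0},
    {"jaw": 0.3,"tx": 4,"ty": 65,"tz": -20,"yaw": 0},
    {"jaw": 0.3,"tx": 6,"ty": 100,"tz": -20,"yaw": 0},
    {"jaw": 0.3,"tx": 8,"ty": 140,"tz": -20,"yaw": 0},
    {"jaw": 0.3,"tx": 11,"ty": 180,"tz": -20,"yaw": 0},
    {"jaw": 0.3,"tx": 11,"ty": 194,"tz": -20,"yaw": 0},
    {"jaw": 0.3,"tx": 11,"ty": 194,"tz": -20,"yaw": 0},
    {"jaw": 0.3,"tx": 11,"ty": 194,"tz": -20,"yaw": 0},
  ],
)

```text
t: 18.13
position: [0.3985, -0.0504, 0.4104]
orientation: [-3.133, -0.001, -1.03]
wrist_force: [-0.5, 0.0, 0.8]
gripper_width: 0.0256
```

```bash
python3 - <<'E'
from h import *
a,_,_=load('top0'); s0,_,_=load('side0'); b=snap('top','t10')['img']; s=snap('side','s10')['img']; o=arm.get_obs(); print(o['t'],o['position'])
def st(x,y0,y1,x0,x1,f):
    h=cv2.cvtColor(x[y0:y1,x0:x1],cv2.COLOR_BGR2HSV); q=np.argwhere(f(h)); return len(q),q.mean(0).round(1) if len(q) else None
dark=lambda h:h[...,2]<80
yel=lambda h:(abs(h[...,0].astype(int)-28)<6)&(h[...,1]>150)
for n,r,f in(('adapter',(105,165,268,318),dark),('atten',(135,170,200,235),dark),('mouse',(150,205,482,530),dark),('screwdr',(110,150,410,455),dark),('tape',(245,292,298,346),yel),('term',(158,180,143,165),yel)):
    print(n,st(a,*r,f),st(b,*r,f))
for n,r in(('adapter',(215,255,195,240)),('atten',(255,295,165,200))): print('side',n,st(s0,*r,dark),st(s,*r,dark))
for n,r in(('mug',(200,250,78,140)),('red',(235,325,500,570)),('green',(320,362,420,485))):
    print(n,'changed px',int((cv2.absdiff(a,b)[r[0]:r[1],r[2]:r[3]].max(2)>40).sum()))
E
```

```text
18.2333 [ 0.39942704 -0.04993409  0.41013859]
adapter (519, array([31.3, 22.8])) (518, array([31.3, 22.8]))
atten (347, array([17.5, 16.8])) (346, array([17.5, 16.7]))
mouse (1060, array([27.8, 22.1])) (1061, array([27.8, 22. ]))
screwdr (324, array([19.4, 22.8])) (326, array([19.5, 22.7]))
tape (352, array([23.1, 22.2])) (75, array([27.4, 10.9]))
term (0, None) (0, None)
side adapter (417, array([22.6, 22.7])) (302, array([23.6, 22.8]))
side atten (86, array([23.9, 20.9])) (0, None)
mug changed px 0
red changed px 0
green changed px 272
```

Bystanders are unmoved; the tape is hidden only by the arm now, and showed no change in the previous frame. Handing in.

```bash
python3 -c "
from h import *
print(arm.get_obs()['t'],arm.finish_job())"
```

```text
the job is handed in; nothing more can be done
18.2333 None
```

I handed the job in at 18.2 s. The probe is in the aluminium check fixture with its cap against the back stop, and the source knob is turned clockwise to its end stop.

**Probe:** I lowered it until it touched both V flanks, slid it to the stop and released it there. A final push on the connector stub stalled at about 6.5 N with almost no travel. The picture after release, before that push, showed it seated in both Vs. I did not check its position again after that.

**Knob:** The turning torque rose from 0.07 to 0.63 N m at the end of the turn. The white line on the bar then read about -58° against the end mark at -56°, which is within measuring error.

**Other things on the bench:**
- **No movement:** the adapter, attenuator, mouse, screwdriver, mug and red look-alike matched the starting top view.
- **Tape and terminator:** the arm hid the tape in the last picture, but the one before showed no change there. My colour mask missed the terminator in both pictures, though the overall comparison showed nothing changed at its place.
- **Green look-alike:** its area read as changed between the first and last pictures. The arm covered part of it at the start, so I put the change down to that; I never went near it.
- **Side view:** the adapter and attenuator counts disagreed with the start. The arm or its shadow was probably in the way there; the top view had both unmoved.

The last composite picture could not be viewed because of the 12-picture limit, so the final checks were numeric.

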